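# Hold the label printer's sprung cover at its service angle

### The job

Open the desktop label printer for a jam check: pull its print unit out by the grip on the front until it reaches its stop, then lift the unit's sprung cover by its upright tab until the cover lies at the same angle as the little pointer arm beside it. Finish while still holding the cover steady at that angle (let go, it snaps shut), with the unit still fully out, and leave the pointer, mug, stapler and mouse as they are.

Things in the scene. Friction and masses are not known exactly. Their poses are not given: they have to be found in the camera images.
- printer: Fixed white desktop label printer, 300 deep (x) x 260 wide (y) x 160 mm high. Origin: centre of its underside, on the desk. Its front face looks along its own -x, with z up; the face lies at x = -150 mm. The front is an open bay (roof underside at 148 mm) out of which the print unit slides along -x.
- unit (a joint): Travel of the print unit (a shallow tray, 236 mm wide) out of the printer along the printer's -x: 0 = home, 0.150 m = at its stop, fully out. It may start up to 30 mm out. Slides with about 3.5 N of friction, and stays where it is left.
- unit_grip (a point): Point to pinch on the print unit's front grip, which is a black upright plate in the middle of the unit's front: 14 mm thick in y, standing 40 mm out from the front face in x, top 138 mm above the desk and 18 mm above this point. The point lies 24 mm in front of the unit's front face, 120 mm above the desk; free space on both sides. Axes as the printer's. Moves with the unit.
- cover (a joint): Angle of the flat white cover of the print unit (120 long in x, 196 wide, 8 mm thick): 0 = shut and level; grows to 1.4 rad as its front (-x) edge is lifted up and back. A spring and its weight pull it shut: about 0.37 N m when shut, rising to 0.65 N m at 0.8 rad (some 4 to 6 N at the tab). The cover can be reached only when the unit is out.
- cover_tab (a point): Point to pinch on the cover's black upright tab: 14 mm thick in y, 34 long in x, 46 high above the cover's top face. The point is amid the tab, 14 mm below its top; in the cover's axes 100 mm forward (-x) of the hinge axis and 36 mm up. Cover shut: 110 mm above the desk and 62 mm behind (+x) unit_grip. Axes: the cover's (the printer's when shut), tilting with it.
- cover_hinge (a point): Point on the cover's hinge axis, in the tab's middle plane, 74 mm above the desk at the cover's far (+x) edge. The hinge axis is the printer's y. Axes are those of the cover and tilt with it. Moves out with the unit; fully out it lies 12 mm in front of the printer's face.
- pointer (a joint): Angle to which the pointer arm is set, same zero and sense as the cover's angle: 0 = level, grows as its tip rises. Set between 0.40 and 0.75 rad, differently each time; stiff, it stays as set and must not be pushed.
- pointer_tip (a point): Tip of the pointer arm: a thin black arm 90 mm long, 9 mm high and 8 mm thick, with a small diamond-shaped end, on the cover's hinge axis, 110 mm to the +y side of the tab's middle plane, just beyond the cover's edge. x axis along the arm towards the hinge: the cover is right when its x axis is parallel to this one. Moves out with the unit.
- mug: White mug, 80 mm across, 92 mm high, on the desk beside the printer. Origin: centre of its underside. Leave it.
- stapler: Stapler, 145 x 34 x 50 mm, on the desk beside the printer. Origin: centre of its underside. Leave it.
- mouse: Black computer mouse, 105 x 58 x 32 mm, on the desk beside the printer. Origin: centre of its underside. Leave it.

How it is judged:
On the way, in this order (a step that is already met when the one before it is completed fails the run):
1. the print unit is pulled out to its stop, the cover still shut (value of joint unit above 0.142 m and value of joint cover below 0.15 rad), for 0.1 s.
2. the fingers hold the cover at the pointer's angle (value of joint unit above 0.138 m and angle between the x axis of cover_hinge and the x axis of pointer_tip, either way round below 0.09 rad and contact force between the fingers and cover above 1.5 N), for 0.3 s.
At the end, for the whole second after the job is handed in: The print unit is still out to within 12 mm of its stop; the cover's angle is within 0.09 rad (5 degrees) of the pointer arm's, at rest, and the fingers carry it (over 1.5 N on the cover) through the last second (all of step 2 and velocity of joint cover between -0.1 and 0.1 rad/s); the arm keeps its last pose, push and grip.
It fails at once if the mug, stapler or mouse is moved more than 20 mm (distance of any of mug, stapler, mouse from where it was at the start of the episode above 0.02 m).
It fails at once if the pointer arm is pushed by the robot (over 4 N) (contact force between any of the arm, the fingers and pointer above 4 N).
It also fails if it takes over 48 s, if anything falls off the work surface, if the arm or the gripper's body presses on something with over 40 N, if the wrist force passes 120 N, or if a joint passes its speed limit or range.

### The arm

A 6-joint arm with a two-finger parallel gripper is mounted at the origin on the work surface. World frame = base frame: x ahead of the robot, y to its left, z up, the work surface at z = 0. Lengths are in m, angles in rad, forces in N, time in s.
With the tool pointing down it reaches from about 0.375 to 0.925 m from the base axis. Payload 5.7 kg.
Tool frame: the origin (TCP) lies between the finger pads; the fingertips stand 8 mm ahead of it and the grasp point (between the pads) lies 11 mm behind it (nose_length is the distance from the TCP to the fingertips, in m); z points along the fingers, y is the direction in which the jaws open and shut (so a half turn about z gives the same grasp; the last joint's range is limited). The gripper opens to 85 mm and grips with 20 to 120 N. Pads are 22 mm wide; open, the fingers measure 114 mm over their backs; the gripper's body (76 mm by 85 mm) begins 54 mm behind the grasp point. The pads swing forward as they close: fully open they stand 13 mm farther back than shut.
Start: joints at [1.038, 0.359, 1.51, -0, 1.272, -0.115], TCP at [0.243, 0.548, 0.239] pointing down, gripper open.
Joint ranges: [-2.97, 2.97], [-1.01, 2.36], [0.21, 2.38], [-0.96, 4.11], [0.2, 2.71], [-2.98, 2.98]. Speed limits (rad/s): [2.39, 2.39, 3.14, 3.14, 3.14, 3.14].

### API

Orientations are given as a 3x3 rotation matrix whose columns are the frame's x, y, z axes.
In Python, from plant import * gives the robot as it stands. The module is installed in compiled form; this text tells all that it offers.
- The arm moves only by the tool play_rows, never from a script. Its argument "deltas" is a list of rows, each an object with "dp": the shift along the tool's x, y, z as a fraction of full scale, a list of three; "delta_rot": the turn, a rotation vector about the tool's x, y, z as a fraction of full scale, a list of three; "grip": the gripper command: -1 is shut, 1 is fully open, values between are in proportion. In form: [{"dp": [x, y, z], "delta_rot": [ax, ay, az], "grip": grip}, ...]. A call has 1 to 12 rows; each row shifts and turns the pose as measured when the row begins, along the tool's axes as they then stand; what a row does not reach is not made up. Full scale, the value 1, is 5 cm for a shift and 5 degrees for a turn. A row lasts 1/8 s, in which the tool goes at most 62.5 mm and 10.7 degrees, less where a joint would pass 70% of its speed; a pose out of reach is approached as far as the arm can. A call with a number of a shift or a turn outside -1 to 1 is refused whole. A call with a gripper value outside its range is refused whole. The fingers move at their own pace and stop on an object; "force" is the grip in N (left out, the last holds). Time passes only in rows, so rows that do not move let the fingers close. It gives the time, the measured TCP pose, the force and the opening at its end, in the units of the state.
- get_obs(): the state, without advancing time (a new reading comes with each control period).
- get_image(name): name is "scene" or "top" or "wrist"; returns a dict with "color" (480x640x3 uint8, blue, green, red), "mtx" (3x3 intrinsics, pixels), "T" (4x4, takes a point from camera to world coordinates). Camera axes: x right, y up, looking along -z (the intrinsics and any distortion apply to the point x, -y, -z); pixel columns grow to the right and rows downward; lengths in m; the calibration is good to about 2 mm. The wrist camera is an equidistant fisheye: a pixel r from the principal point sees the ray r / f radians off the axis. A picture is of the moment at which its call begins. There is no depth.
- job_done(): hands the job in, once; it reports no verdict.
The state is a dict: "clock": time; "joint_positions": joint angles; "joint_velocities": joint speeds; "tau": joint torques, N m; "position": TCP position; "orientation": TCP orientation; "wrist_force": force on the tool from outside, world axes, zero at the start; "moment": the same for the moment, N m; "width": finger opening in m.
Only numpy, scipy, OpenCV 4.12 (cv2) and the standard library are available. Lean on these libraries where they do the work, as an engineer would, in place of code of your own. Each camera call takes 0.05 s, during which the arm holds its last target.

## Working session

There is one attempt and no reset: what is moved stays moved. The work goes in short steps, Python scripts to look and compute and a tool call to move; the robot and the scene stay as the last step left them, time stands still between calls to the robot, and variables do not carry over. Pictures are saved under pics/ and viewed, and the job is handed in when it is done.

Besides the shell and the picture viewer there is one more tool, called after ">>>" by a JSON object that holds its "method" and its "body", one argument or row to a line. play_rows: Moves the arm, as the interface text tells. Its arguments: {"type":"object","properties":{"deltas":{"type":"array","items":{"type":"object","properties":{"dp":{"type":"array","items":{"type":"number","minimum":-1,"maximum":1}},"delta_rot":{"type":"array","items":{"type":"number","minimum":-1,"maximum":1}},"grip":{"type":"number"}}}},"force":{"type":"number"}},"required":["deltas"]}

```bash
mkdir -p pics; python3 - <<'E'
from plant import *
import cv2
for n in ["scene","top","wrist"]:
    im=get_image(n); cv2.imwrite(f"pics/{n}0.png",im["color"]); print(n,im["mtx"].round(1).tolist(),im["T"].round(4).tolist(),[k for k in im])
o=get_obs();print(o)
E
```

```text
scene [[589.6, 0.0, 318.5], [0.0, 589.6, 249.3], [0.0, 0.0, 1.0]] [[-0.4064, -0.5796, 0.7064, 1.4013], [0.9137, -0.2558, 0.3157, 0.353], [-0.0023, 0.7737, 0.6335, 0.8174], [0.0, 0.0, 0.0, 1.0]] ['color', 'mtx', 'T']
top [[575.5, 0.0, 315.0], [0.0, 575.5, 241.1], [0.0, 0.0, 1.0]] [[0.029, 0.9826, -0.1837, 0.4016], [-0.9996, 0.0282, -0.0068, 0.0084], [-0.0015, 0.1838, 0.983, 1.4044], [0.0, 0.0, 0.0, 1.0]] ['color', 'mtx', 'T']
wrist [[371.6, 0.0, 317.6], [0.0, 371.6, 239.4], [0.0, 0.0, 1.0]] [[0.4055, -0.8761, -0.2609, 0.1775], [0.9141, 0.3887, 0.1152, 0.5777], [0.0005, -0.2852, 0.9585, 0.3732], [0.0, 0.0, 0.0, 1.0]] ['color', 'mtx', 'T']
{'clock': 0.15, 'joint_positions': array([ 1.03785124e+00,  3.59326579e-01,  1.51117296e+00, -1.73187881e-05,
        1.27248567e+00, -1.15094669e-01]), 'joint_velocities': array([ 8.64730168e-04, -1.58493905e-03, -3.77563923e-03, -4.07642062e-04,
       -4.59263967e-04, -5.96215755e-05]), 'tau': array([ 1.49787382e-03, -5.28023279e+01, -2.78930783e+01, -6.78504489e-05,
        8.23800161e-03,  7.61114461e-05]), 'position': array([0.24323189, 0.54794008, 0.23865854]), 'orientation': array([[-9.13965366e-01,  4.05791608e-01, -6.93257454e-04],
       [ 4.05792174e-01,  9.13964579e-01, -1.20783346e-03],
       [ 1.43484075e-04, -1.38523640e-03, -9.99999030e-01]]), 'wrist_force': array([ 0.0970961 , -0.72627676, -1.11608553]), 'moment': array([-0.00977605,  0.0228643 , -0.02464222]), 'width': 0.08527633477074492}
```

View pics/scene0.png

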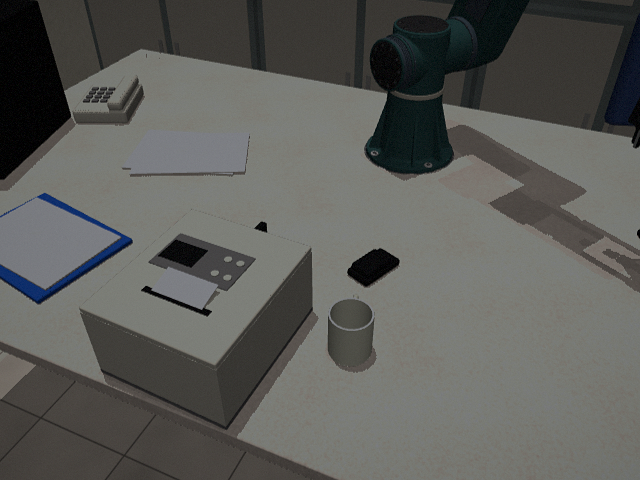

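View pics/top0.png

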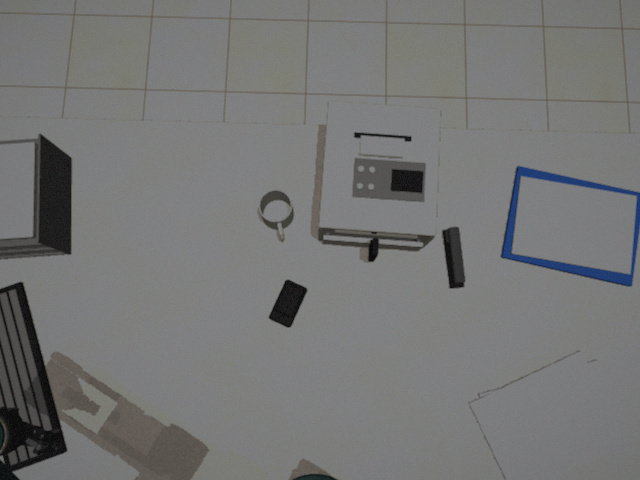

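View pics/wrist0.png

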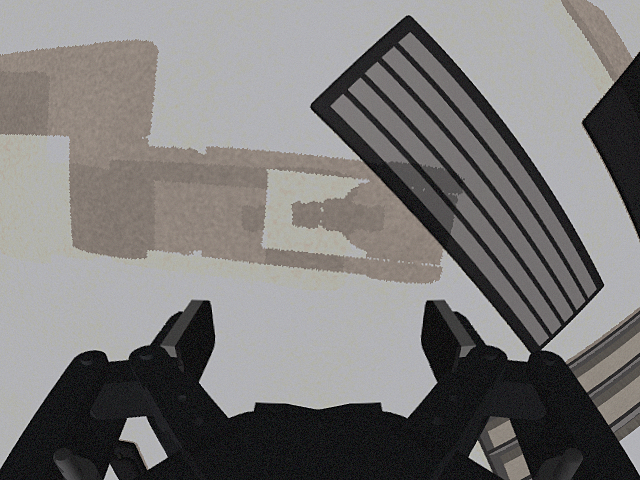

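The top view shows the printer with its front towards the robot (roof about x 318–440, y 100–235), and the black grip at about (373,250). The mug is at (276,208), the mouse at (288,303) and the stapler at (454,257).

```bash
cat > h.py <<'E'
from plant import *
import cv2, numpy as np
def ray(im,u,v):
    K=im["mtx"];T=im["T"]
    d=T[:3,:3]@np.array([(u-K[0,2])/K[0,0],-(v-K[1,2])/K[1,1],-1.]);return T[:3,3],d
def onz(im,u,v,z):
    o,d=ray(im,u,v);return o+d*(z-o[2])/d[2]
def proj(im,p):
    T=im["T"];K=im["mtx"];q=T[:3,:3].T@(np.asarray(p)-T[:3,3]);return np.array([K[0,0]*q[0]/-q[2]+K[0,2],K[1,1]*-q[1]/-q[2]+K[1,2]])
E
python3 - <<'E'
from h import *
im=get_image("top");c=im["color"]
cr=c[90:300,250:480];cv2.imwrite("pics/t1.png",cv2.resize(cr,None,fx=3.4,fy=2.8,interpolation=cv2.INTER_CUBIC))
g=cv2.cvtColor(c,cv2.COLOR_BGR2GRAY);m=(g<45).astype(np.uint8)
n,l,s,ce=cv2.connectedComponentsWithStats(m)
for i in range(1,n):
    if s[i,4]>60 and 240<ce[i][0]<500: 
        q=np.argwhere(l==i)[:,::-1].astype(np.float32); print(s[i],ce[i].round(1),cv2.minAreaRect(q))
E
```

```text
[355 133  56   8 108] [383.2 135.7] ((382.5206604003906, 136.23690795898438), (55.378944396972656, 3.8313705921173096), 4.4846062660217285)
[391 170  32  23 644] [406.6 180.5] ((406.5660095214844, 180.5761260986328), (30.564983367919922, 21.017879486083984), 4.085616588592529)
[443 229  20  59 428] [450.1 260.2] ((450.8653869628906, 258.32696533203125), (58.63872528076172, 12.943665504455566), 78.69007110595703)
[368 237  11  24 180] [373.  248.7] ((373.2721252441406, 248.58187866210938), (22.74949836730957, 10.044368743896484), 86.18592071533203)
[269 280  38  47 970] [287.7 303.2] ((287.7219543457031, 303.1024475097656), (22.908517837524414, 42.464561462402344), 24.77513885498047)
[293 474  43   6 170] [314.7 477.2] ((314.0, 476.5), (42.0, 5.0), -0.0)
```

View pics/t1.png

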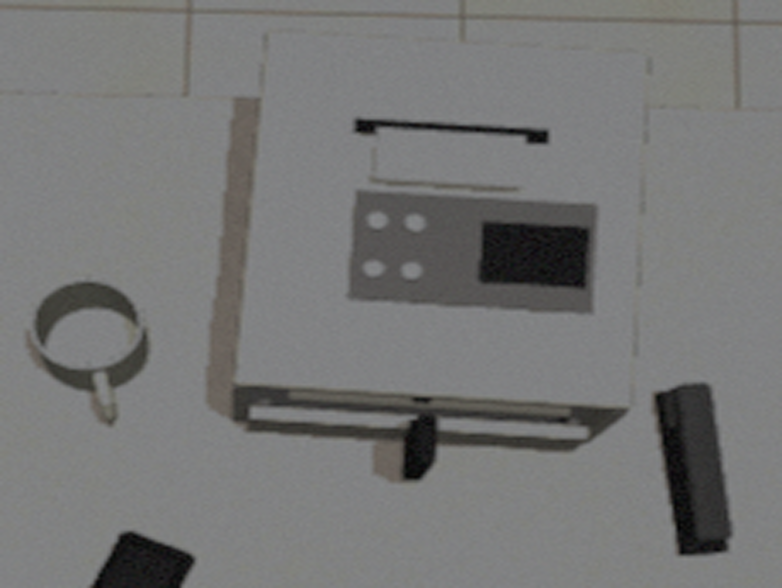

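The zoom gives roof corners in crop pixels of FL (237,385), FR (630,408), BL (265,33) and BR (650,58). The grip's top face runs from about (426,413) to (425,475).

```bash
python3 - <<'E'
from h import *
im=get_image("top")
def w(x,y,z): return onz(im,250+x/3.4-0.5,90+y/2.8-0.5,z)
P={k:w(*v,0.160) for k,v in dict(FL=(237,385),FR=(630,408),BL=(265,33),BR=(650,58)).items()}
for k,v in P.items(): print(k,v.round(4))
r=P["FL"]-P["FR"];b=P["BL"]-P["FL"];b2=P["BR"]-P["FR"]
print(np.linalg.norm(r),np.linalg.norm(b),np.linalg.norm(b2))
for a in (np.arctan2(-r[0],r[1]),np.arctan2(b[1],b[0]),np.arctan2(b2[1],b2[0])): print(np.degrees(a))
print("front mid",(P["FL"]+P["FR"])/2, "centre",sum(P.values())/4)
print("grip front/back top",w(422,472,.138),w(428,416,.138))
E
```

```text
FL [0.666  0.0088 0.16  ]
FR [ 0.6548 -0.2463  0.16  ]
BL [ 0.9625 -0.002   0.16  ]
BR [ 0.948  -0.2625  0.16  ]
0.25531371182082147 0.29668742753330396 0.2936410355512151
-2.513732287323888
-2.084459769423634
-3.1651560602083944
front mid [ 0.66041767 -0.11877345  0.16      ] centre [ 0.80783872 -0.12552458  0.16      ]
grip front/back top [ 0.60350027 -0.11425362  0.138     ] [ 0.64895392 -0.11774037  0.138     ]
```

>>> {"method": "play_rows", "body": {
  "deltas": [
    {"dp": [-0.5,-0.4,0],"delta_rot": [0,0,-0.8],"grip": 0.0},
    {"dp": [-0.78,-0.65,0],"delta_rot": [0,0,-0.86],"grip": 0.0},
    {"dp": [-0.72,-0.7,0],"delta_rot": [0,0,-0.86],"grip": 0.0},
    {"dp": [-0.65,-0.76,0],"delta_rot": [0,0,-0.86],"grip": 0.0},
    {"dp": [-0.6,-0.8,0],"delta_rot": [0,0,-0.86],"grip": 0.0},
    {"dp": [-0.53,-0.85,0],"delta_rot": [0,0,0],"grip": 0.0},
    {"dp": [-0.53,-0.85,0],"delta_rot": [0,0,0],"grip": 0.0},
    {"dp": [-0.53,-0.85,0],"delta_rot": [0,0,0],"grip": 0.0},
    {"dp": [-0.53,-0.85,0],"delta_rot": [0,0,0],"grip": 0.0},
    {"dp": [-0.53,-0.85,0],"delta_rot": [0,0,0],"grip": 0.0},
    {"dp": [-0.3,-0.5,0],"delta_rot": [0,0,0],"grip": 0.0}
  ]
}}

```text
clock: 1.62
position: [0.5063, 0.0926, 0.2389]
orientation: [[-1.0, 0.03, 0.003], [0.03, 1.0, 0.001], [-0.003, 0.001, -1.0]]
wrist_force: [-0.3, 1.3, -0.3]
width: 0.0427
```

>>> {"method": "play_rows", "body": {
  "deltas": [
    {"dp": [-0.5,-0.85,0],"delta_rot": [0,0,0.15],"grip": 0.0},
    {"dp": [-0.5,-0.85,0],"delta_rot": [0,0,0],"grip": 0.0},
    {"dp": [-0.5,-0.85,0],"delta_rot": [0,0,0],"grip": 0.0},
    {"dp": [-0.5,-0.85,0],"delta_rot": [0,0,0],"grip": 0.0},
    {"dp": [0,-0.3,0],"delta_rot": [0,0,0],"grip": 0.0}
  ]
}}

```text
clock: 2.25
position: [0.6022, -0.1041, 0.2386]
orientation: [[-0.999, 0.045, 0.005], [0.045, 0.999, 0.002], [-0.004, 0.002, -1.0]]
wrist_force: [-0.6, 0.0, -0.9]
width: 0.0426
```

```bash
python3 - <<'E'
from h import *
im=get_image("wrist"); cv2.imwrite("pics/w1.png",im["color"]);print(im["T"].round(4).tolist(),get_obs()["position"])
E
```

```text
[[0.0447, -0.9559, -0.2903, 0.5297], [0.999, 0.044, 0.009, -0.1009], [0.0041, -0.2904, 0.9569, 0.3729], [0.0, 0.0, 0.0, 1.0]] [ 0.60103257 -0.10475443  0.23836017]
```

View pics/w1.png

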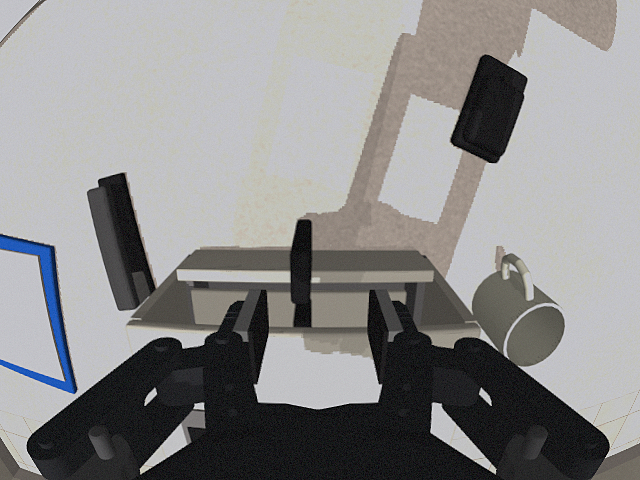

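The wrist view shows the grip plate as a black strip at about u 292–312, v 220–302, with the mug's handle nearer at (515,265). I'll cast fisheye rays onto z=0.138.

```bash
cat >> h.py <<'E'
def fray(im,u,v):
    K=im["mtx"];T=im["T"];x=(u-K[0,2])/K[0,0];y=(v-K[1,2])/K[1,1];r=np.hypot(x,y)+1e-12
    c=np.array([x/r*np.sin(r),-y/r*np.sin(r),-np.cos(r)]);return T[:3,3],T[:3,:3]@c
def fonz(im,u,v,z):
    o,d=fray(im,u,v);return o+d*(z-o[2])/d[2]
def fproj(im,p):
    T=im["T"];K=im["mtx"];q=T[:3,:3].T@(np.asarray(p)-T[:3,3]);x,y,z=q[0],-q[1],-q[2];h=np.hypot(x,y);t=np.arctan2(h,z)
    return np.array([K[0,0]*t*x/h+K[0,2],K[1,1]*t*y/h+K[1,2]])
E
python3 - <<'E'
from h import *
im=get_image("wrist");c=im["color"]
cv2.imwrite("pics/w2.png",cv2.resize(c[200:360,170:490],None,fx=2.5,fy=2.5,interpolation=cv2.INTER_CUBIC))
g=cv2.cvtColor(c,cv2.COLOR_BGR2GRAY)
for v in range(216,308,6):
    r=np.where(g[v,270:340]<60)[0]+270
    if len(r): print(v,r.min(),r.max(),fonz(im,(r.min()+r.max())/2,v,.138).round(4))
E
```

```text
222 300 311 [ 0.5874 -0.1112  0.138 ]
228 298 312 [ 0.5914 -0.1117  0.138 ]
234 297 312 [ 0.5955 -0.1123  0.138 ]
240 296 312 [ 0.5996 -0.1128  0.138 ]
246 294 312 [ 0.6037 -0.1137  0.138 ]
252 293 313 [ 0.6079 -0.1139  0.138 ]
258 292 313 [ 0.6122 -0.1145  0.138 ]
264 292 313 [ 0.6164 -0.1148  0.138 ]
270 292 313 [ 0.6208 -0.115   0.138 ]
276 293 312 [ 0.6252 -0.1153  0.138 ]
282 293 311 [ 0.6296 -0.1159  0.138 ]
288 292 312 [ 0.6342 -0.1162  0.138 ]
294 293 311 [ 0.6388 -0.1164  0.138 ]
300 293 311 [ 0.6434 -0.1167  0.138 ]
306 297 312 [ 0.6482 -0.1153  0.138 ]
```

View pics/w2.png

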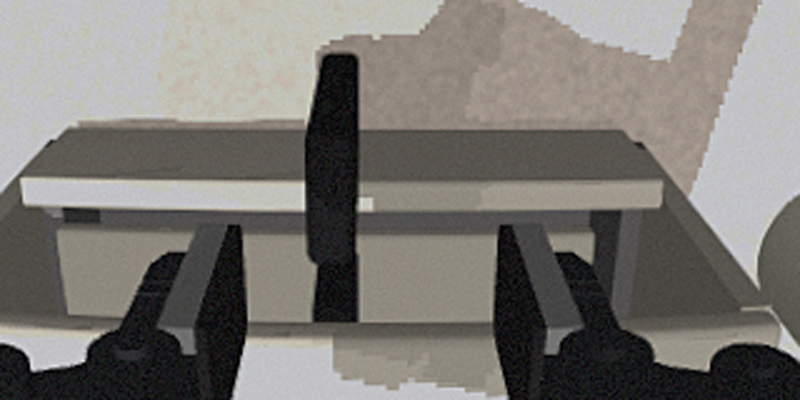

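>>> {"method": "play_rows", "body": {
  "deltas": [
    {"dp": [-0.33,-0.2,0.2],"grip": 0.0,"delta_rot": [0,0,0]},
    {"dp": [0,0,0.6],"grip": 0.0,"delta_rot": [0,0,0]},
    {"dp": [0,0,0.6],"grip": 0.0,"delta_rot": [0,0,0]},
    {"dp": [0,0,0.6],"grip": 0.0,"delta_rot": [0,0,0]},
    {"dp": [0,0,0.2],"grip": 0.0,"delta_rot": [0,0,0]},
    {"dp": [0,0,0],"grip": 0.0,"delta_rot": [0,0,0]}
  ]
}}

```text
clock: 3.1
position: [0.6184, -0.1075, 0.1246]
orientation: [[-0.999, 0.039, 0.003], [0.039, 0.999, 0.004], [-0.003, 0.004, -1.0]]
wrist_force: [-0.2, 0.0, 0.1]
width: 0.0429
```

>>> {"method": "play_rows", "body": {
  "deltas": [
    {"dp": [0,-0.16,0],"delta_rot": [0,0,0],"grip": 0.0},
    {"dp": [0,-0.05,0.2],"delta_rot": [0,0,0.05],"grip": 0.0},
    {"dp": [0,0,0.1],"delta_rot": [0,0,0],"grip": 0.0},
    {"dp": [0,0,0],"delta_rot": [0,0,0],"grip": 0.0}
  ],
  "force": 50
}}

```text
clock: 3.6
position: [0.6203, -0.1192, 0.1116]
orientation: [[-0.999, 0.043, 0.009], [0.043, 0.999, 0.002], [-0.008, 0.003, -1.0]]
wrist_force: [0.5, -0.2, 0.5]
width: 0.0427
```

```bash
python3 - <<'E'
from h import *
im=get_image("wrist"); cv2.imwrite("pics/w3.png",im["color"]);print(get_obs()["position"])
E
```

```text
[ 0.62035365 -0.11921418  0.11178248]
```

View pics/w3.png

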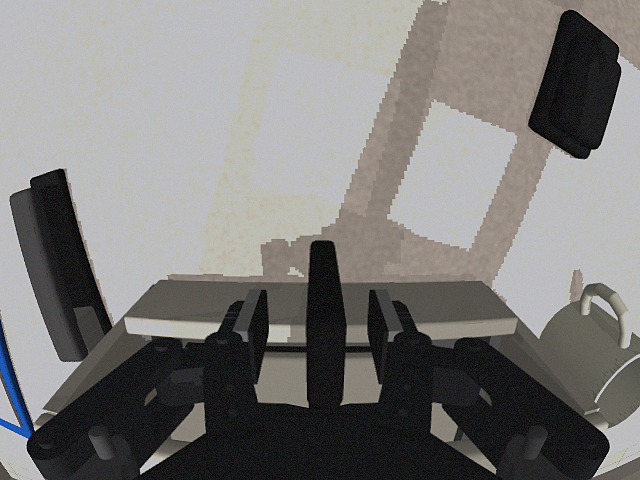

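The plate (u 307–346) stands between the pads (u 267 and 370) and about 3 mm to the +y side. I'll centre on it and close.

>>> {"method": "play_rows", "body": {
  "deltas": [
    {"dp": [0.05,0.07,0],"delta_rot": [0,0,0],"grip": -1},
    {"dp": [0,0,0],"delta_rot": [0,0,0],"grip": -1},
    {"dp": [0,0,0],"delta_rot": [0,0,0],"grip": -1},
    {"dp": [0,0,0],"delta_rot": [0,0,0],"grip": -1}
  ],
  "force": 50
}}

```text
clock: 4.15
position: [0.6176, -0.1164, 0.1121]
orientation: [[-0.999, 0.044, 0.009], [0.044, 0.999, 0.001], [-0.009, 0.001, -1.0]]
wrist_force: [-0.6, -2.2, -1.7]
width: 0.0134
```

>>> {"method": "play_rows", "body": {
  "deltas": [
    {"dp": [0.3,0,0],"delta_rot": [0,0,0],"grip": -1},
    {"dp": [0.4,0,0],"delta_rot": [0,0,0],"grip": -1},
    {"dp": [0.4,0,0],"delta_rot": [0,0,0],"grip": -1},
    {"dp": [0.4,0,0],"delta_rot": [0,0,0],"grip": -1},
    {"dp": [0.4,0,0],"delta_rot": [0,0,0],"grip": -1},
    {"dp": [0.4,0,0],"delta_rot": [0,0,0],"grip": -1}
  ]
}}

```text
clock: 4.9
position: [0.5099, -0.1112, 0.1121]
orientation: [[-0.999, 0.045, 0.028], [0.045, 0.999, -0.0], [-0.028, 0.001, -1.0]]
wrist_force: [3.7, 0.7, -1.7]
width: 0.0132
```

>>> {"method": "play_rows", "body": {
  "deltas": [
    {"dp": [0.3,0,0],"delta_rot": [0,0.1,0],"grip": -1},
    {"dp": [0.3,0,0],"delta_rot": [0,0.1,0],"grip": -1},
    {"dp": [0.2,0,0],"delta_rot": [0,0,0],"grip": -1}
  ]
}}

```text
clock: 5.28
position: [0.4779, -0.1098, 0.1124]
orientation: [[-0.998, 0.048, 0.03], [0.048, 0.999, -0.001], [-0.03, 0.001, -1.0]]
wrist_force: [43.5, 8.5, -44.7]
width: 0.0133
```

>>> {"method": "play_rows", "body": {
  "deltas": [
    {"dp": [-0.02,0,0],"delta_rot": [0,0,0],"grip": -1},
    {"dp": [0,0,0],"delta_rot": [0,0,0],"grip": -1}
  ]
}}

```text
clock: 5.52
position: [0.4785, -0.1097, 0.1124]
orientation: [[-0.998, 0.047, 0.029], [0.047, 0.999, -0.001], [-0.029, 0.001, -1.0]]
wrist_force: [3.7, -0.0, -2.0]
width: 0.0132
```

```bash
python3 - <<'E'
from h import *
o=get_obs();print(o["position"],o["wrist_force"])
for n in ("top","scene","wrist"):
  im=get_image(n); cv2.imwrite(f"pics/{n}4.png",im["color"])
  if n=="top": cv2.imwrite("pics/t4.png",cv2.resize(im["color"][200:340,280:480],None,fx=4,fy=4,interpolation=cv2.INTER_CUBIC))
E
```

```text
[ 0.47854045 -0.10965882  0.11236273] [ 3.69369366 -0.02779304 -1.95411062]
```

View pics/t4.png

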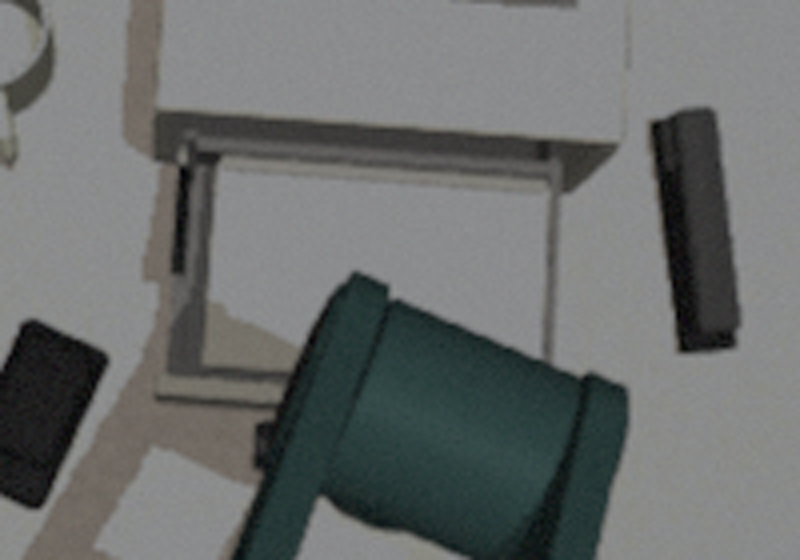

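View pics/scene4.png

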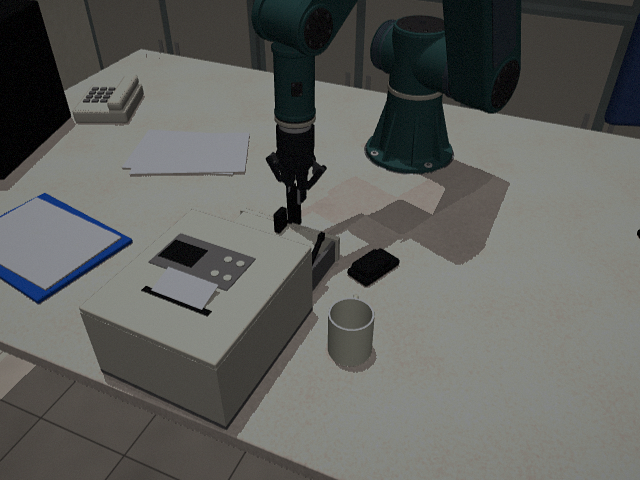

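View pics/wrist4.png

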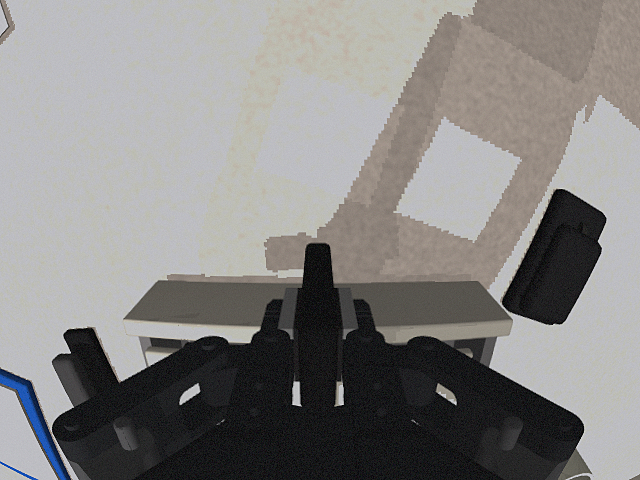

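The top view shows the unit out, the cover still shut, and the pointer as a black strip at crop (180,165)–(180,270). The pull travel and the force at the stop agree with fully out. Next I let go, rise, and tilt the wrist camera to look at the pointer.

>>> {"method": "play_rows", "body": {
  "deltas": [
    {"dp": [0,0,0],"delta_rot": [0,0,0],"grip": 0.0},
    {"dp": [0,0,0],"delta_rot": [0,0,0],"grip": 0.0},
    {"dp": [0,0,-0.4],"delta_rot": [0,0,0],"grip": 0.0},
    {"dp": [0,0,-0.8],"delta_rot": [0,0,0],"grip": 0.0},
    {"dp": [0,0,-0.8],"delta_rot": [0,0,0],"grip": 0.0},
    {"dp": [0,0.3,-0.3],"delta_rot": [0,-0.8,0],"grip": 0.0},
    {"dp": [0,0.5,0],"delta_rot": [0,-1,0],"grip": 0.0},
    {"dp": [0,0.5,0],"delta_rot": [0,-1,0],"grip": 0.0},
    {"dp": [0,0.5,0],"delta_rot": [0,-1,0],"grip": 0.0},
    {"dp": [0,0.5,0],"delta_rot": [0,-1,0],"grip": 0.0},
    {"dp": [0,0,0],"delta_rot": [0,-1,0],"grip": 0.0},
    {"dp": [0,0,0],"delta_rot": [0,0,0],"grip": 0.0}
  ]
}}

```text
clock: 7.18
position: [0.4725, 0.0096, 0.2295]
orientation: [[-0.858, 0.048, 0.511], [0.043, 0.999, -0.021], [-0.511, 0.004, -0.859]]
wrist_force: [0.6, 0.2, 0.2]
width: 0.0428
```

```bash
python3 - <<'E'
from h import *
o=get_obs();print(o["position"],o["wrist_force"])
for n in ("top","scene","wrist"):
  im=get_image(n); cv2.imwrite(f"pics/{n}5.png",im["color"])
  if n=="top": cv2.imwrite("pics/t5.png",cv2.resize(im["color"][200:340,280:480],None,fx=4,fy=4,interpolation=cv2.INTER_CUBIC))
  if n=="wrist": print(im["T"].round(4).tolist())
E
```

```text
[0.47253269 0.00962559 0.22954662] [0.60309835 0.18211214 0.150232  ]
[[0.0482, -0.6744, -0.7368, 0.3447], [0.9988, 0.0364, 0.0319, 0.0151], [0.0053, -0.7374, 0.6754, 0.3093], [0.0, 0.0, 0.0, 1.0]]
```

View pics/wrist5.png

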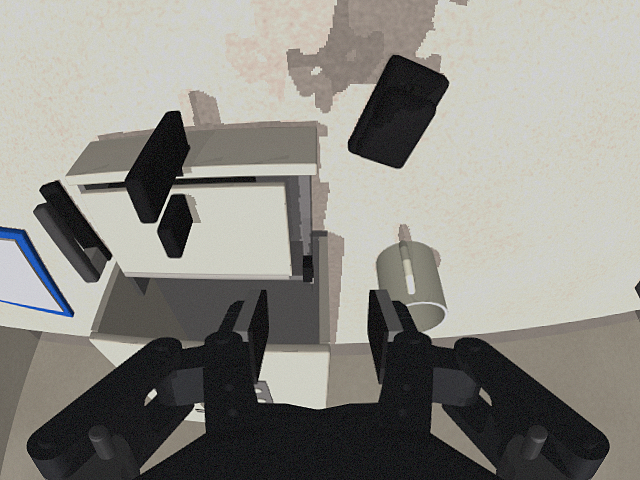

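View pics/t5.png

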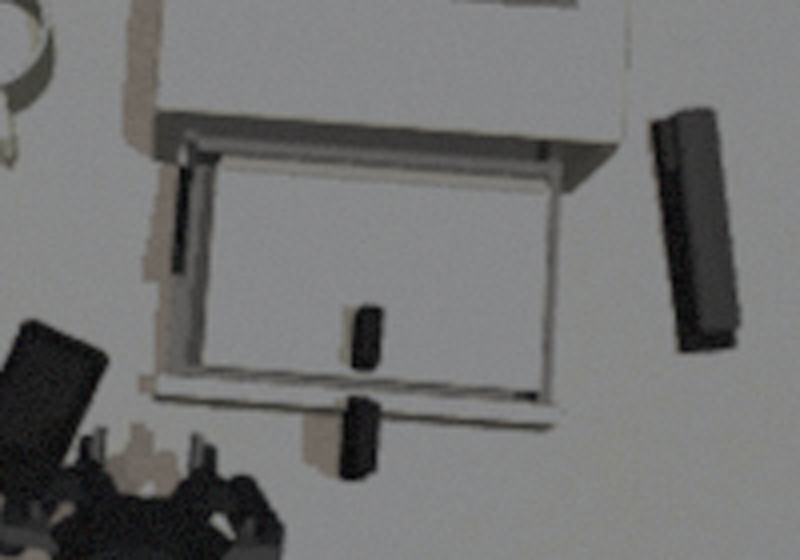

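The wrist view shows the tab at (176,225), the grip at (160,165), and the pointer near (308,268), almost end-on. I'll zoom on it.

```bash
python3 - <<'E'
import cv2
c=cv2.imread("pics/wrist5.png");cv2.imwrite("pics/w5z.png",cv2.resize(c[215:305,250:370],None,fx=6,fy=6,interpolation=cv2.INTER_CUBIC))
E
```

```text
(no output)
```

View pics/w5z.png

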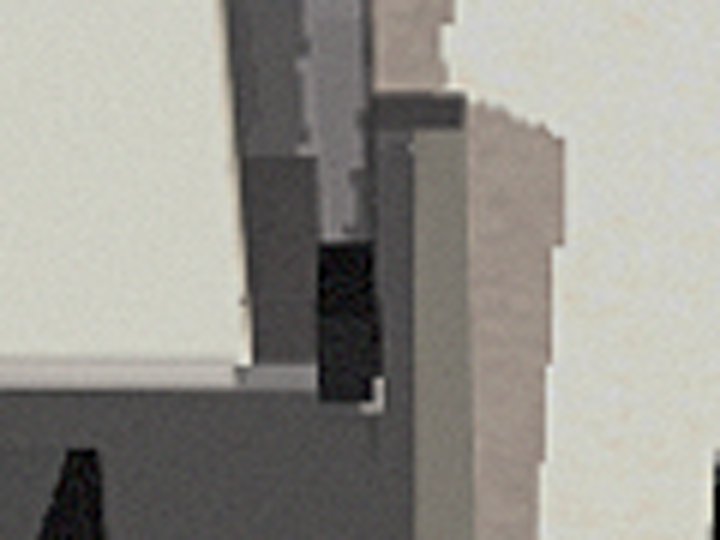

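```bash
python3 - <<'E'
from h import *
R=lambda a:np.array([np.cos(a),np.sin(a),0])
yaw=np.radians(-2.6);X=R(yaw);Y=R(yaw+np.pi/2)
H=np.array([.648,-.1168,.074])+.110*Y
print("pointer hinge",H)
im=get_image("wrist")
def onplane(o,d): 
    p=o+d*(((H-o)@Y)/(d@Y)); return p
# near edge-on in y: use instead the height family: intersect ray with plane containing.. ->report ray pos vs r
for v in (255,266,282):
    o,d=fray(im,308.5,v)
    # 2D in (x along X, z): ray line
    a=np.array([(o-H)@X,o[2]-H[2]]);b=np.array([d@X,d[2]])
    # points on ray at distance .09 from hinge (nearest to camera)
    A=b@b;B=2*a@b;C=a@a-.09**2;disc=B*B-4*A*C
    for t in ((-B-np.sqrt(max(disc,0)))/2/A,):
        q=a+t*b; print(v,"r=90 ang",np.arctan2(q[1],-q[0]),q, "perp dist",(a[0]*b[1]-a[1]*b[0])/np.sqrt(A), "lateral",(o+t*d-H)@Y, "elev", np.arctan2(-b[1],b[0]))
t=get_image("top")
for r,th in ((.0,0),(.09,.4),(.09,.75)):
    print(r,th,(proj(t,H-X*r*np.cos(th)+[0,0,r*np.sin(th)])-[280,200])*4)
E
```

```text
pointer hinge [ 0.65298993 -0.00691324  0.074     ]
255 r=90 ang 0.5000464811575476 [-0.07898042  0.04315197] perp dist 0.017747631622201474 lateral 0.0007260458814035336 elev 0.69854331798148
266 r=90 ang 0.5992216574174813 [-0.07431974  0.05075999] perp dist 0.006269624236656769 lateral 0.0007066967259905804 elev 0.6689406160867095
282 r=90 ang 0.7420635712912019 [-0.0663368   0.06082293] perp dist -0.010432844079375187 lateral 0.0006341190818211691 elev 0.6258818842276754
0.0 0 [182.03375228 160.80589883]
0.09 0.4 [172.66765059 292.73852461]
0.09 0.75 [175.44696083 256.31865874]
```

The geometry checks out (the pointer plane is within 1 mm laterally), and a rough angle is 0.55–0.65. An end-on view is ambiguous, so I'll take a side view from +y.

>>> {"method": "play_rows", "body": {
  "deltas": [
    {"dp": [-0.5,0.7,0.3],"delta_rot": [0,1,0],"grip": 0.0},
    {"dp": [-0.55,0.7,0.25],"delta_rot": [0,1,0],"grip": 0.0},
    {"dp": [-0.6,0.7,0.2],"delta_rot": [0,1,0],"grip": 0.0},
    {"dp": [0,0.3,0],"delta_rot": [1,0,0],"grip": 0.0},
    {"dp": [0,0,0],"delta_rot": [1,0,0],"grip": 0.0},
    {"dp": [0,0,0],"delta_rot": [1,0,0],"grip": 0.0},
    {"dp": [0,0,0],"delta_rot": [1,0,0],"grip": 0.0},
    {"dp": [0,0,0],"delta_rot": [1,0,0],"grip": 0.0},
    {"dp": [0,0,0],"delta_rot": [1,0,0],"grip": 0.0},
    {"dp": [0,0,0],"delta_rot": [1,0,0],"grip": 0.0},
    {"dp": [0,0,0],"delta_rot": [1,0,0],"grip": 0.0},
    {"dp": [0,0,0],"delta_rot": [0,0,0],"grip": 0.0}
  ]
}}

```text
clock: 8.93
position: [0.5888, 0.1257, 0.2346]
orientation: [[-0.959, 0.231, 0.162], [0.064, 0.737, -0.673], [-0.275, -0.635, -0.722]]
wrist_force: [-0.1, -0.3, -0.1]
width: 0.0427
```

```bash
python3 - <<'E'
from h import *
o=get_obs();print(o["position"],o["orientation"].round(3).tolist())
im=get_image("wrist"); cv2.imwrite(f"pics/wrist6.png",im["color"]); print(im["T"].round(4).tolist(), fproj(im,[.653,-.007,.074]),fproj(im,[.578,-.003,.122]))
E
```

```text
[0.58881223 0.12565706 0.2345569 ] [[-0.959, 0.231, 0.162], [0.064, 0.737, -0.673], [-0.275, -0.635, -0.722]]
[[0.2308, -0.8727, -0.4302, 0.4979], [0.7384, -0.1308, 0.6615, 0.221], [-0.6336, -0.4704, 0.6143, 0.3117], [0.0, 0.0, 0.0, 1.0]] [336.02899664 232.98927847] [284.77408296 179.66347952]
```

View pics/wrist6.png

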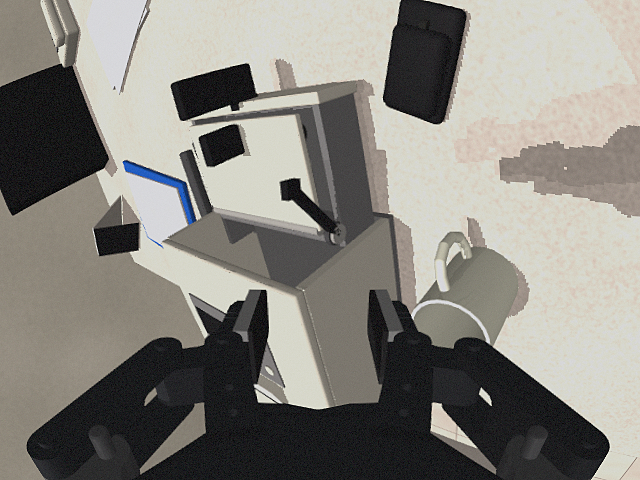

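The pointer shows clearly from the side: hinge boss at about (338,233), diamond tip at about (290,189). The predicted hinge pixel (336,233) agrees. I'll zoom to measure it.

```bash
python3 - <<'E'
from h import *
im=get_image("wrist");c=im["color"];cv2.imwrite("pics/w6z.png",cv2.resize(c[160:260,260:370],None,fx=6,fy=6,interpolation=cv2.INTER_CUBIC))
R=lambda a:np.array([np.cos(a),np.sin(a),0])
yaw=np.radians(-2.6);X=R(yaw);Y=R(yaw+np.pi/2)
H=np.array([.648,-.1168,.074])+.110*Y
g=cv2.cvtColor(c,cv2.COLOR_BGR2GRAY)
m=np.zeros_like(g);m[170:245,275:350]=(g[170:245,275:350]<40)
n,l,s,ce=cv2.connectedComponentsWithStats(m.astype(np.uint8));print(s,ce)
i=1+np.argmax(s[1:,4]);pts=np.argwhere(l==i)[:,::-1]
def pl(u,v):
    o,d=fray(im,u,v);p=o+d*((H+.004*Y-o)@Y)/(d@Y);q=p-H;return np.array([q@X,q[2]])
Q=np.array([pl(*p) for p in pts]);r=np.hypot(*Q.T)
print("hinge boss px->",pl(338,233))
sel=(r>.02)&(r<.075)
vx,vy,x0,y0=cv2.fitLine(Q[sel].astype(np.float32),cv2.DIST_L2,0,.01,.01).ravel()
print("fit angle",np.arctan2(-vy*np.sign(vx),abs(vx)), "offset from hinge",(x0*vy-y0*vx), "rmax",r.max())
t=Q[r>.075];print("tip centroid",t.mean(0),np.arctan2(t.mean(0)[1],-t.mean(0)[0]))
for a,b in((.02,.035),(.035,.05),(.05,.065),(.065,.078),(.078,.11)):
    k=(r>a)&(r<b); mm=Q[k].mean(0); print(a,k.sum(),mm.round(4))
E
```

```text
[[     0      0    640    480 306270]
 [   281    179     56     54    924]
 [   339    222      1      1      1]
 [   330    239      2      3      3]
 [   332    243      2      1      2]] [[319.53949783 239.60908675]
 [306.32359307 203.3517316 ]
 [339.         222.        ]
 [330.33333333 240.        ]
 [332.5        243.        ]]
hinge boss px-> [-0.00152566  0.00236812]
fit angle 0.59233 offset from hinge -0.0018543322 rmax 0.0946446495127517
tip centroid [-0.06778225  0.04852829] 0.6213465856620104
0.02 138 [-0.0217  0.0168]
0.035 139 [-0.0342  0.0253]
0.05 153 [-0.0467  0.0337]
0.065 157 [-0.0588  0.0414]
0.078 264 [-0.0686  0.0494]
```

View pics/w6z.png

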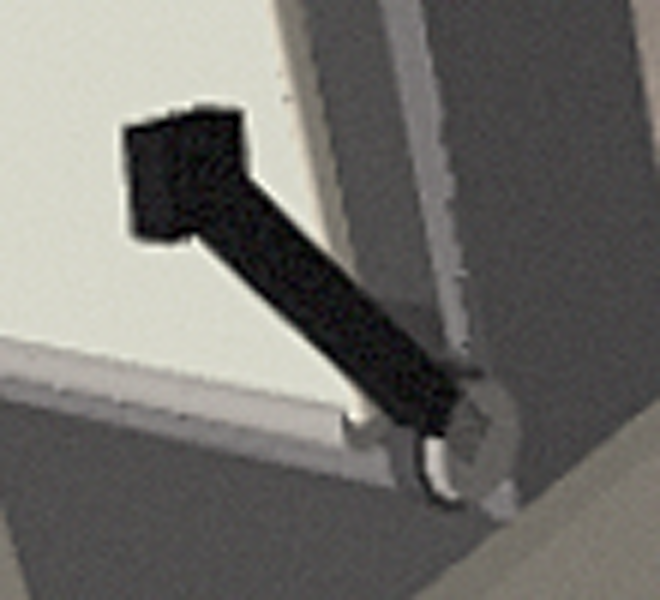

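Pointer angle is about 0.60 rad: the line fit gives 0.592 and boss-to-tip gives 0.608. Next I check the tab's predicted position in both views.

```bash
python3 - <<'E'
from h import *
R=lambda a:np.array([np.cos(a),np.sin(a),0])
yaw=np.radians(-2.6);X=R(yaw);Y=R(yaw+np.pi/2)
H=np.array([.647,-.1167,.074])
im=get_image("wrist");t=get_image("top")
A=t["color"].copy();B=im["color"].copy()
cr=[H-X*x+Y*y+np.array([0,0,.050]) for x in(.083,.117) for y in(-.007,.007)]
for p in cr: print(p.round(4),proj(t,p).round(1),fproj(im,p).round(1))
for name,I,x0,x1,y0,y1 in(("t",t,360,385,262,300),("w",im,192,252,118,172)):
    g=cv2.cvtColor(I["color"],cv2.COLOR_BGR2GRAY);m=(g[y0:y1,x0:x1]<40).astype(np.uint8)
    n,l,s,ce=cv2.connectedComponentsWithStats(m);print(name,[(q[:4]+[x0,y0,0,0],q[4]) for q in s[1:] if q[4]>20])
a=cv2.resize(t["color"][255:335,345:395],None,fx=7,fy=7,interpolation=cv2.INTER_CUBIC)
b=cv2.resize(im["color"][110:175,185:260],None,fx=6,fy=6,interpolation=cv2.INTER_CUBIC)
for p in cr:
    q=(proj(t,p)-[345,255]+.5)*7;cv2.circle(a,tuple(int(v) for v in q),3,(0,0,255),-1)
    q=(fproj(im,p)-[185,110]+.5)*6;cv2.circle(b,tuple(int(v) for v in q),3,(0,0,255),-1)
h=max(a.shape[0],b.shape[0]);o=np.zeros((h,a.shape[1]+b.shape[1],3),np.uint8);o[:a.shape[0],:a.shape[1]]=a;o[:b.shape[0],a.shape[1]:]=b
cv2.imwrite("pics/tab.png",o)
E
```

```text
[ 0.5638 -0.1199  0.124 ] [375.4 276.7] [205.3 166.6]
[ 0.5644 -0.1059  0.124 ] [369.1 276.2] [212.4 166.9]
[ 0.5298 -0.1184  0.124 ] [374.5 291.8] [195.9 135.9]
[ 0.5304 -0.1044  0.124 ] [368.2 291.3] [202.9 135.2]
t [(array([368, 277,   7,  15]), np.int32(93))]
w [(array([200, 124,  45,  42]), np.int32(1241)), (array([192, 152,   7,  20]), np.int32(25))]
```

View pics/tab.png

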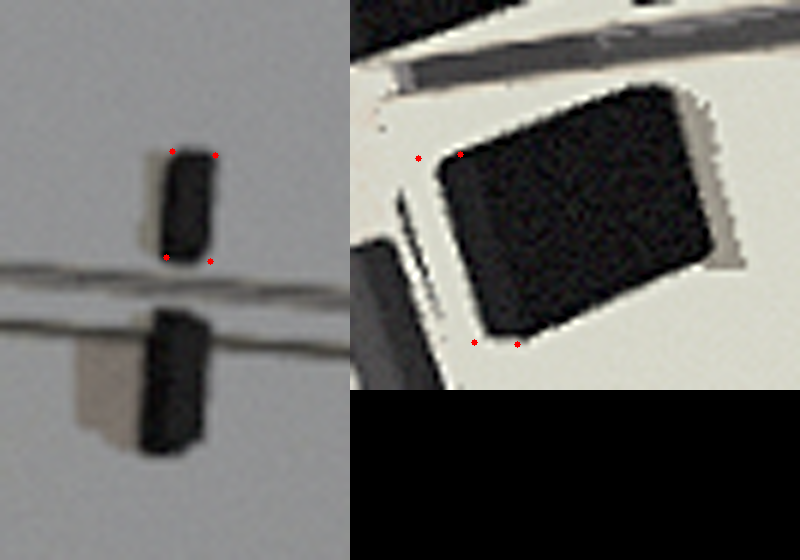

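The predicted tab corners match the top view and sit within about 4 mm in the wrist view. I'll work out the move to hover over the tab.

```bash
cat > go.py <<'E'
from h import *
from scipy.spatial.transform import Rotation as Ro
import sys
yaw=np.radians(-2.6);X=np.array([np.cos(yaw),np.sin(yaw),0]);Y=np.array([-np.sin(yaw),np.cos(yaw),0]);Z=np.array([0,0,1.])
H=np.array([.647,-.1162,.074])
def tgt(th,tilt,up=0):
    g=H+X*(-.1*np.cos(th)+.036*np.sin(th))+Z*(.1*np.sin(th)+.036*np.cos(th))
    z=-np.sin(tilt)*X-np.cos(tilt)*Z; x=np.cross(Y,z); return g+.011*z-up*z, np.c_[x,Y,z]
def delta(p,Rm):
    o=get_obs();r=o["orientation"]
    print("pos",o["position"].round(4),"F",o["wrist_force"].round(1),"w",round(o["width"],4))
    print("target",p.round(4),"dp units",(r.T@(p-o["position"])/.05).round(2),"rot units",(np.degrees(Ro.from_matrix(r.T@Rm).as_rotvec())/5).round(2))
if __name__=="__main__":
    delta(*tgt(*map(float,sys.argv[1:])))
E
python3 go.py 0 0 0.10
```

```text
pos [0.5883 0.1242 0.2365] F [-0.  -0.1  0.8] w 0.0429
target [ 0.5471 -0.1117  0.199 ] dp units [ 0.69 -3.2   3.58] rot units [-8.23  2.98 -1.4 ]
```

>>> {"method": "play_rows", "body": {
  "deltas": [
    {"dp": [0,0,0],"delta_rot": [-0.94,0.34,-0.16],"grip": 0.0},
    {"dp": [0,0,0],"delta_rot": [-0.94,0.34,-0.16],"grip": 0.0},
    {"dp": [0,0,0],"delta_rot": [-0.94,0.34,-0.16],"grip": 0.0},
    {"dp": [0,-0.2,0.1],"delta_rot": [-0.94,0.34,-0.16],"grip": 0.0},
    {"dp": [0,-0.3,0.1],"delta_rot": [-0.94,0.34,-0.16],"grip": 0.0},
    {"dp": [0,-0.3,0],"delta_rot": [-0.94,0.34,-0.16],"grip": 0.0},
    {"dp": [0,-0.4,0],"delta_rot": [-0.94,0.34,-0.16],"grip": 0.0},
    {"dp": [0.1,-0.5,0],"delta_rot": [-0.94,0.34,-0.16],"grip": 0.0},
    {"dp": [0.2,-0.5,0],"delta_rot": [-0.9,0.34,-0.16],"grip": 0.0},
    {"dp": [0.2,-0.5,0],"delta_rot": [0,0,0],"grip": 0.0}
  ]
}}

```text
clock: 10.38
position: [0.5538, -0.018, 0.2588]
orientation: [[-0.999, 0.041, 0.01], [0.041, 0.998, 0.047], [-0.008, 0.047, -0.999]]
wrist_force: [-0.0, -0.9, -0.1]
width: 0.043
```

```bash
python3 go.py 0 0 0.06
```

```text
pos [ 0.5538 -0.018   0.2588] F [-0.  -0.9 -0.1] w 0.043
target [ 0.5471 -0.1117  0.159 ] dp units [ 0.07 -1.97  1.9 ] rot units [0.54 0.1  0.05]
```

>>> {"method": "play_rows", "body": {
  "deltas": [
    {"dp": [0,-0.65,0],"delta_rot": [0.3,0,0],"grip": 0.0},
    {"dp": [0,-0.65,0.2],"delta_rot": [0.25,0.1,0],"grip": 0.0},
    {"dp": [0,-0.5,0.5],"delta_rot": [0,0,0],"grip": 0.0},
    {"dp": [0,-0.1,0.6],"delta_rot": [0,0,0],"grip": 0.0},
    {"dp": [0,0,0.4],"delta_rot": [0,0,0],"grip": 0.0},
    {"dp": [0,0,0],"delta_rot": [0,0,0],"grip": 0.0}
  ]
}}

```text
clock: 11.12
position: [0.5486, -0.1235, 0.1769]
orientation: [[-0.999, 0.052, 0.014], [0.052, 0.999, -0.006], [-0.014, -0.006, -1.0]]
wrist_force: [-0.4, -1.1, -0.1]
width: 0.0427
```

```bash
python3 go.py 0 0 0; python3 - <<'E'
from h import *
cv2.imwrite("pics/w7.png",get_image("wrist")["color"])
E
```

```text
pos [ 0.5486 -0.1235  0.1769] F [-0.4 -1.1 -0.1] w 0.0427
target [ 0.5471 -0.1117  0.099 ] dp units [0.06 0.24 1.56] rot units [-0.07  0.16 -0.07]
```

View pics/w7.png

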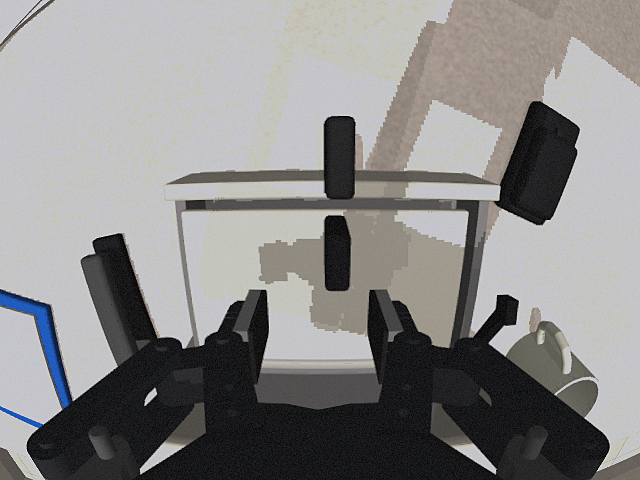

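The view shows the tab at u 325–350, v 216–290, to the +y side of centre as computed, and the pointer at (505,300) clear of the fingers.

>>> {"method": "play_rows", "body": {
  "deltas": [
    {"dp": [0.05,0.22,0.1],"delta_rot": [0,0.15,-0.05],"grip": 0.0},
    {"dp": [0,0,0.45],"delta_rot": [0,0,0],"grip": 0.0},
    {"dp": [0,0,0.45],"delta_rot": [0,0,0],"grip": 0.0},
    {"dp": [0,0,0.2],"delta_rot": [0,0,0],"grip": 0.0},
    {"dp": [0,0,0],"delta_rot": [0,0,0],"grip": 0.0}
  ]
}}

```text
clock: 11.8
position: [0.5511, -0.1109, 0.1218]
orientation: [[-0.999, 0.045, 0.011], [0.045, 0.999, -0.009], [-0.011, -0.008, -1.0]]
wrist_force: [-0.6, -0.1, -0.3]
width: 0.0427
```

```bash
python3 go.py 0 0 0; python3 - <<'E'
from h import *
im=get_image("wrist");cv2.imwrite("pics/w8.png",im["color"])
cv2.imwrite("pics/s8.png",get_image("scene")["color"])
E
```

```text
pos [ 0.5511 -0.1109  0.1218] F [-0.6 -0.1 -0.3] w 0.0427
target [ 0.5471 -0.1117  0.099 ] dp units [ 0.08 -0.01  0.46] rot units [-0.09  0.13  0.  ]
```

View pics/w8.png

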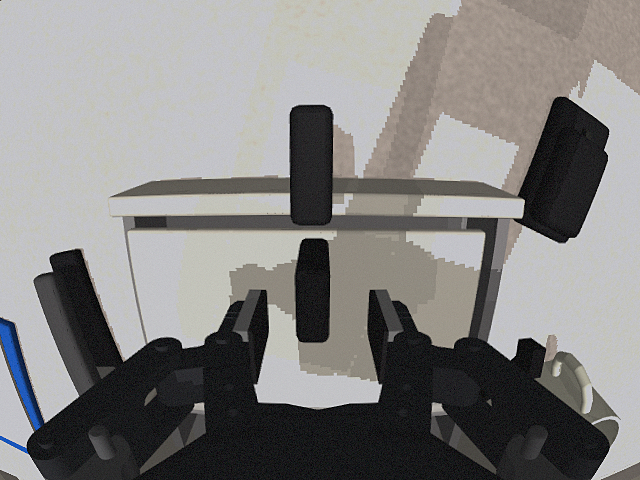

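>>> {"method": "play_rows", "body": {
  "deltas": [
    {"dp": [0.08,-0.03,0.25],"delta_rot": [0,0.13,0],"grip": 0.0},
    {"dp": [0.02,0,0.2],"delta_rot": [0,0,0],"grip": 0.0},
    {"dp": [0,0,0.06],"delta_rot": [0,0,0],"grip": 0.0},
    {"dp": [0,0,0],"delta_rot": [0,0,0],"grip": 0.0}
  ]
}}

```text
clock: 12.4
position: [0.5472, -0.1132, 0.0964]
orientation: [[-0.999, 0.046, 0.002], [0.046, 0.999, -0.009], [-0.002, -0.009, -1.0]]
wrist_force: [0.8, 0.1, 1.0]
width: 0.0427
```

```bash
python3 go.py 0 0 0; python3 - <<'E'
from h import *
im=get_image("wrist");cv2.imwrite("pics/w9.png",im["color"])
E
```

```text
pos [ 0.5472 -0.1132  0.0964] F [0.8 0.1 1. ] w 0.0427
target [ 0.5471 -0.1117  0.099 ] dp units [ 0.    0.03 -0.05] rot units [-0.11  0.02 -0.01]
```

View pics/w9.png

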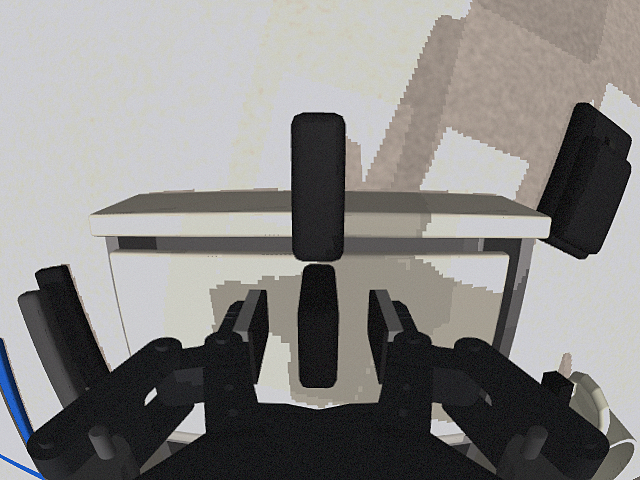

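The tab (u 299–338) is centred between the pads, so I close on it.

>>> {"method": "play_rows", "body": {
  "deltas": [
    {"dp": [0,0.02,-0.05],"delta_rot": [-0.1,0,0],"grip": -1},
    {"dp": [0,0,0],"delta_rot": [0,0,0],"grip": -1},
    {"dp": [0,0,0],"delta_rot": [0,0,0],"grip": -1},
    {"dp": [0,0,0],"delta_rot": [0,0,0],"grip": -1}
  ],
  "force": 80
}}

```text
clock: 12.95
position: [0.5477, -0.113, 0.0998]
orientation: [[-0.999, 0.046, 0.003], [0.046, 0.999, -0.001], [-0.003, -0.001, -1.0]]
wrist_force: [0.1, -1.3, -1.6]
width: 0.0132
```

```bash
python3 go.py 0.15 0.15 0;python3 go.py 0.3 0.3 0; python3 go.py 0 0 0;python3 go.py 0.6 0.6 0
```

```text
pos [ 0.5477 -0.113   0.0998] F [ 0.1 -1.3 -1.6] w 0.0132
target [ 0.552  -0.1119  0.1137] dp units [-0.09  0.03 -0.28] rot units [-0.01  1.76 -0.01]
pos [ 0.5477 -0.113   0.0998] F [ 0.1 -1.3 -1.6] w 0.0132
target [ 0.5589 -0.1122  0.1274] dp units [-0.23  0.03 -0.55] rot units [-0.01  3.48 -0.01]
pos [ 0.5477 -0.113   0.0998] F [ 0.1 -1.3 -1.6] w 0.0132
target [ 0.5471 -0.1117  0.099 ] dp units [0.01 0.03 0.02] rot units [-0.01  0.04 -0.01]
pos [ 0.5477 -0.113   0.0998] F [ 0.1 -1.3 -1.6] w 0.0132
target [ 0.5787 -0.1131  0.1511] dp units [-0.62  0.03 -1.02] rot units [-0.01  6.91 -0.01]
```

>>> {"method": "play_rows", "body": {
  "deltas": [
    {"dp": [-0.03,0.01,-0.14],"delta_rot": [0,0.8,0],"grip": -1},
    {"dp": [-0.036,0,-0.14],"delta_rot": [0,0.8,0],"grip": -1},
    {"dp": [-0.036,0,-0.14],"delta_rot": [0,0.8,0],"grip": -1}
  ]
}}

```text
clock: 13.32
position: [0.5547, -0.1134, 0.1202]
orientation: [[-0.977, 0.047, -0.207], [0.047, 0.999, 0.008], [0.207, -0.002, -0.978]]
wrist_force: [2.2, -0.9, -6.4]
width: 0.0127
```

```bash
cat >> go.py <<'E'
E
cat > st.py <<'E'
from go import *
o=get_obs();p=o["position"];z=o["orientation"][:,2];tilt=np.arctan2(-z@X,-z[2])
d=p-H; print("p",p.round(4),"tilt",tilt.round(3),"pos angle",(np.arctan2(d[2],-d@X)-np.arctan2(.025,.1)).round(3),"rad",np.hypot(d@X,d[2]).round(4),"F",o["wrist_force"].round(1),"M",o["moment"].round(2),"w",o["width"].round(4))
E
python3 st.py
```

```text
Traceback (most recent call last):
  File "st.py", line 3, in <module>
    d=p-H; print("p",p.round(4),"tilt",tilt.round(3),"pos angle",(np.arctan2(d[2],-d@X)-np.arctan2(.025,.1)).round(3),"rad",np.hypot(d@X,d[2]).round(4),"F",o["wrist_force"].round(1),"M",o["moment"].round(2),"w",o["width"].round(4))
                                                                                                                                                                                                                   ^^^^^^^^^^^^^^^^
AttributeError: 'float' object has no attribute 'round'
```

```bash
sed -i 's/o\["width"\].round(4)/round(o["width"],4)/' st.py; python3 st.py; python3 go.py 0.35 0.35 0;python3 go.py 0.6 0.6 0
```

```text
p [ 0.5547 -0.1134  0.1202] tilt 0.209 pos angle 0.219 rad 0.1032 F [ 2.2 -0.9 -6.4] M [ 0.09 -0.62 -0.  ] w 0.0127
pos [ 0.5547 -0.1134  0.1202] F [ 2.2 -0.9 -6.4] w 0.0127
target [ 0.5617 -0.1123  0.1318] dp units [-0.09  0.03 -0.26] rot units [-0.01  1.62 -0.03]
pos [ 0.5547 -0.1134  0.1202] F [ 2.2 -0.9 -6.4] w 0.0127
target [ 0.5787 -0.1131  0.1511] dp units [-0.34  0.03 -0.7 ] rot units [-0.01  4.48 -0.03]
```

>>> {"method": "play_rows", "body": {
  "deltas": [
    {"dp": [-0.04,0.01,-0.14],"delta_rot": [0,0.8,0],"grip": -1},
    {"dp": [-0.04,0,-0.14],"delta_rot": [0,0.8,0],"grip": -1},
    {"dp": [-0.04,0,-0.14],"delta_rot": [0,0.8,0],"grip": -1},
    {"dp": [-0.04,0,-0.14],"delta_rot": [0,0.8,0],"grip": -1}
  ]
}}

```text
clock: 13.82
position: [0.5712, -0.1142, 0.1441]
orientation: [[-0.878, 0.047, -0.476], [0.042, 0.999, 0.02], [0.477, -0.003, -0.879]]
wrist_force: [-0.8, -2.3, -2.1]
width: 0.0128
```

```bash
python3 st.py; python3 go.py 0.6 0.6 0
```

```text
p [ 0.5712 -0.1142  0.1441] tilt 0.497 pos angle 0.502 rad 0.1032 F [-0.8 -2.3 -2.1] M [ 0.03 -0.65 -0.01] w 0.0128
pos [ 0.5712 -0.1142  0.1441] F [-0.8 -2.3 -2.1] w 0.0128
target [ 0.5787 -0.1131  0.1511] dp units [-0.06  0.03 -0.19] rot units [-0.02  1.18 -0.03]
```

>>> {"method": "play_rows", "body": {
  "deltas": [
    {"dp": [-0.03,0.01,-0.1],"delta_rot": [0,0.6,0],"grip": -1},
    {"dp": [-0.03,0.01,-0.1],"delta_rot": [0,0.55,0],"grip": -1},
    {"dp": [0,0,0],"delta_rot": [0,0,0],"grip": -1},
    {"dp": [0,0,0],"delta_rot": [0,0,0],"grip": -1}
  ]
}}

```text
clock: 14.32
position: [0.5796, -0.1146, 0.151]
orientation: [[-0.824, 0.047, -0.565], [0.041, 0.999, 0.023], [0.565, -0.004, -0.825]]
wrist_force: [-2.4, -1.1, 1.6]
width: 0.0129
```

```bash
python3 st.py; python3 - <<'E'
from h import *
cv2.imwrite("pics/s10.png",cv2.resize(get_image("scene")["color"][170:300,210:400],None,fx=4,fy=4,interpolation=cv2.INTER_CUBIC))
cv2.imwrite("pics/t10.png",cv2.resize(get_image("top")["color"][200:340,280:480],None,fx=4,fy=4,interpolation=cv2.INTER_CUBIC))
cv2.imwrite("pics/w10.png",get_image("wrist")["color"])
E
python3 st.py
```

```text
p [ 0.5796 -0.1146  0.151 ] tilt 0.601 pos angle 0.607 rad 0.1024 F [-2.4 -1.1  1.6] M [ 0.13 -0.46 -0.02] w 0.0129
p [ 0.5796 -0.1146  0.1511] tilt 0.6 pos angle 0.607 rad 0.1024 F [-0.8 -1.4 -1.1] M [ 0.03 -0.73  0.06] w 0.0133
```

View pics/s10.png

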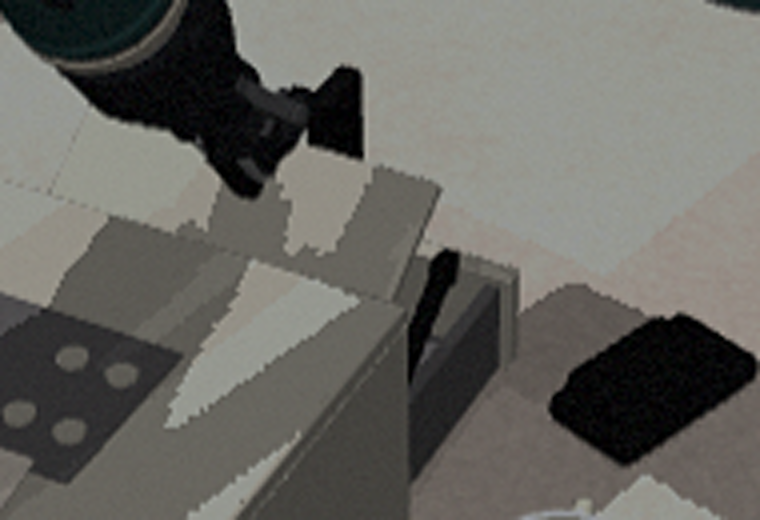

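View pics/t10.png

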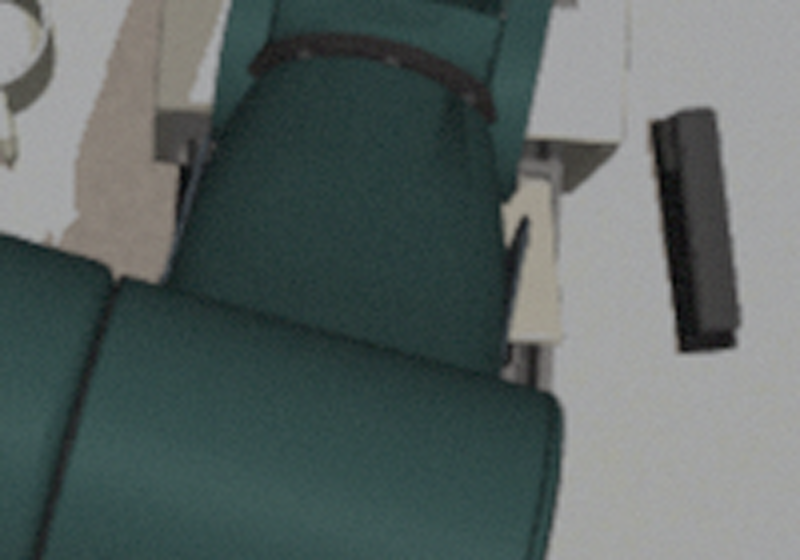

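View pics/w10.png

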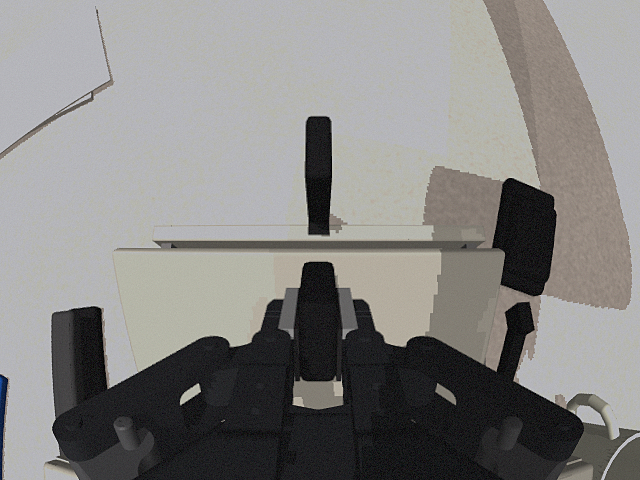

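The tab is held and the cover is up. In the scene view the cover's side edge, (440,188)–(406,298) in the crop, looks parallel to the pointer, (455,255)–(412,365). I'll quantify that and check the unit.

```bash
python3 - <<'E'
from go import *
im=get_image("scene");w=get_image("wrist")
def pl(o,d,lat):
    p=o+d*((H+lat*Y-o)@Y)/(d@Y);q=p-H;return np.array([q@X,q[2]])
def ang(a,b):
    e=a-b; return np.arctan2(e[1],-e[0])
S=lambda x,y:ray(im,210+x/4-.5,170+y/4-.5)
for n,a,b,lat in(("cover",(440,188),(407,297),.098),("ptr left edge",(431,258),(409,330),.110),):
    A=pl(*S(*a),lat);B=pl(*S(*b),lat);print(n,A.round(4),B.round(4),ang(A,B).round(3))
# wrist: pointer & cover corners
for u,v in((113,250),(504,250)):
    o,d=fray(w,u,v); print("corner",[pl(o,d,l).round(4) for l in (-.098,.098)])
o1,d1=fray(w,113,250);o2,d2=fray(w,504,250)
t=.196/np.linalg.norm((d2/(d2@d1*0+1)-d1)); m=o1+t*(d1+d2)/2;q=m-H;print("front edge mid",[q@X,q@Y,q[2]], "ang",np.arctan2(q[2],-(q@X))-np.arctan2(.004,.12),np.hypot(q@X,q[2]))
# grip top
for v in(117,140,160,178,200,230): print(v,(fonz(w,318,v,.138)-H)@X,(fonz(w,318,v,.138)-H)@Y)
cv2.imwrite("pics/wz.png",cv2.resize(w["color"][100:300,290:350],None,fx=6,fy=3,interpolation=cv2.INTER_CUBIC))
E
```

```text
cover [-0.0782  0.082 ] [-0.0429  0.041 ] 0.86
ptr left edge [-0.0447  0.0674] [-0.0216  0.0409] 0.854
corner [array([-0.0942,  0.0774]), array([-0.0064,  0.3835])]
corner [array([-0.0017,  0.4005]), array([-0.1002,  0.0557])]
front edge mid [np.float64(-0.0970543220202053), np.float64(-0.005053719486430114), np.float64(0.06710097439330194)] ang 0.5715931888010409 0.117991873395299
117 -0.17360597586124807 -0.0006412344449844386
140 -0.15839368678717575 -0.0006624590011507957
160 -0.14613410511623848 -0.00067914041910333
178 -0.1357367682616555 -0.0006929590197380369
200 -0.12370803281122951 -0.0007085337369192407
230 -0.10827062299811954 -0.0007278134433755812
```

View pics/wz.png

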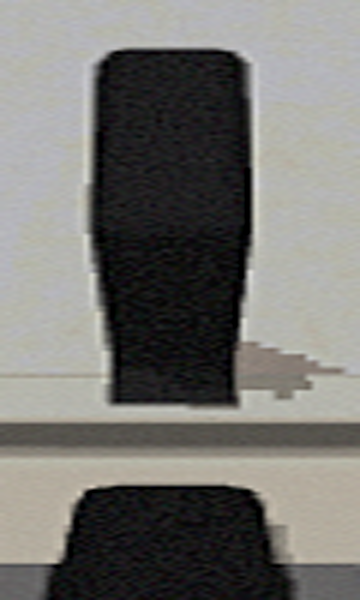

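The cover and pointer edges come out parallel in the scene view (0.860 against 0.854, sharing the same bias), and the arm pose gives 0.60. The grip looks about 3 mm inward of the stop, so I'll nudge the unit outward and up a little. That also raises the net carrying force.

>>> {"method": "play_rows", "body": {
  "deltas": [
    {"dp": [0.06,0,0.01],"delta_rot": [0,0,0],"grip": -1},
    {"dp": [0,0,0],"delta_rot": [0,0,0],"grip": -1}
  ]
}}

```text
clock: 14.82
position: [0.578, -0.1145, 0.1509]
orientation: [[-0.826, 0.046, -0.561], [0.04, 0.999, 0.023], [0.562, -0.004, -0.827]]
wrist_force: [-0.7, -1.8, -0.9]
width: 0.013
```

```bash
python3 st.py; python3 - <<'E'
from go import *
w=get_image("wrist");g=cv2.cvtColor(w["color"],cv2.COLOR_BGR2GRAY)
c=g[90:150,318].astype(int);k=np.where(c<60)[0][0]+90;print("front v",k,(fonz(w,318,k-.5,.138)-H)@X)
cv2.imwrite("pics/w11.png",w["color"])
E
```

```text
p [ 0.578  -0.1145  0.1509] tilt 0.597 pos angle 0.594 rad 0.1033 F [-0.7 -1.8 -0.9] M [ 0.06 -0.81  0.05] w 0.013
front v 116 -0.17573896133233538
```

>>> {"method": "play_rows", "body": {
  "deltas": [
    {"dp": [0.07,0,0.03],"delta_rot": [0,0,0],"grip": -1},
    {"dp": [0.05,0,0.02],"delta_rot": [0,0,0],"grip": -1},
    {"dp": [0,0,0],"delta_rot": [0,0,0],"grip": -1}
  ]
}}

```text
clock: 15.25
position: [0.5769, -0.1145, 0.1499]
orientation: [[-0.834, 0.046, -0.55], [0.04, 0.999, 0.022], [0.55, -0.004, -0.835]]
wrist_force: [0.3, -1.8, -2.7]
width: 0.0128
```

```bash
python3 st.py
```

```text
p [ 0.5769 -0.1145  0.1499] tilt 0.583 pos angle 0.581 rad 0.1033 F [ 0.3 -1.8 -2.7] M [ 0.07 -0.85 -0.08] w 0.0128
```

>>> {"method": "play_rows", "body": {
  "deltas": [
    {"dp": [0,0,-0.06],"delta_rot": [0,0.12,0],"grip": -1},
    {"dp": [0,0,-0.03],"delta_rot": [0,0.1,0],"grip": -1},
    {"dp": [0,0,0],"delta_rot": [0,0,0],"grip": -1},
    {"dp": [0,0,0],"delta_rot": [0,0,0],"grip": -1}
  ]
}}

```text
clock: 15.75
position: [0.5789, -0.1145, 0.1517]
orientation: [[-0.821, 0.046, -0.569], [0.039, 0.999, 0.023], [0.569, -0.003, -0.822]]
wrist_force: [2.2, -2.2, -9.0]
width: 0.0131
```

```bash
python3 st.py
```

```text
p [ 0.5789 -0.1145  0.1517] tilt 0.606 pos angle 0.606 rad 0.1033 F [ 2.2 -2.2 -9. ] M [ 0.   -1.55  0.08] w 0.0131
```

Net force on the cover is now about 9 N with an outward pull, and the angle is 0.606. One last look to check.

```bash
python3 - <<'E'
from go import *
w=get_image("wrist");g=cv2.cvtColor(w["color"],cv2.COLOR_BGR2GRAY)
c=g[90:150,318].astype(int);k=np.where(c<60)[0][0]+90;print("front v",k,(fonz(w,318,k-.5,.138)-H)@X)
cv2.imwrite("pics/s12.png",cv2.resize(get_image("scene")["color"][210:270,290:350],None,fx=9,fy=9,interpolation=cv2.INTER_CUBIC))
cv2.imwrite("pics/w12.png",w["color"])
E
python3 st.py
```

```text
front v 117 -0.17563684998624238
p [ 0.5789 -0.1146  0.1517] tilt 0.605 pos angle 0.606 rad 0.1033 F [ 2.4 -2.1 -7.7] M [-0.   -1.53 -0.01] w 0.0128
```

View pics/s12.png

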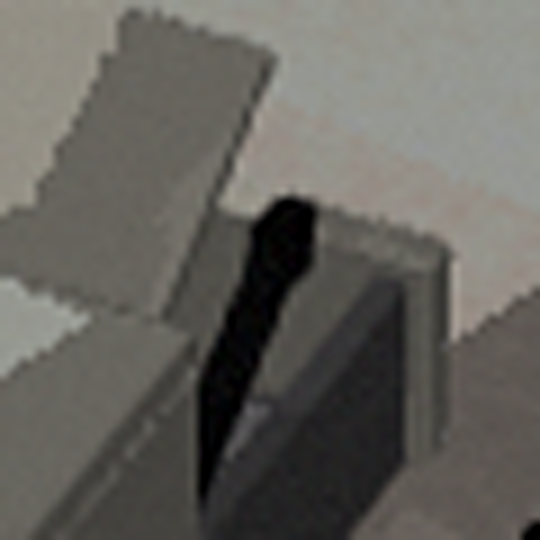

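View pics/w12.png

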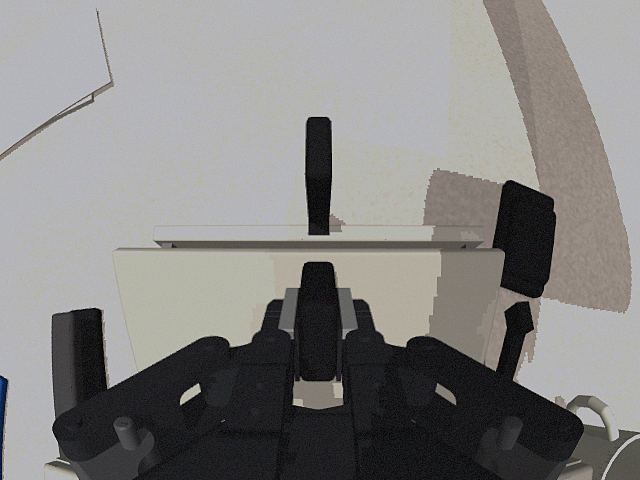

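The cover edge, (272,60)–(165,315), and the pointer's centre line have the same slope, about 0.42. The grip front is within about 3 mm of the fully-out position. Handing in.

```bash
python3 -c "
from plant import *
print(job_done())"; python3 st.py
```

```text
the job is handed in; nothing more can be done
None
the job is handed in; nothing more can be done
```

I pulled the print unit out to its stop, then lifted the cover by its tab to the pointer's angle. I handed in while still holding it there, at about 16 s on the clock. No verdict was given, so the results below are my own checks.

- **Unit:** the wrist force rose to about 43 N at the stop. During the lift the unit drifted in a few millimetres, so I drew it back out. The last wrist picture puts the grip about 2–3 mm short of the fully-out position I worked out. That is about the error of the measurement, and the limit is 12 mm.
- **Angle:** the pointer measured about 0.60 rad from a side view (0.592 by line fit, 0.608 from hinge to tip). The arm's pose put the cover at 0.606 rad, and the cover and pointer edges look parallel in the last scene picture.
- **Disagreements:** the cover's corners in the wrist view gave 0.57 rad, still within tolerance. The scene view gave about 0.86 rad for both cover and pointer, so I trusted it only for comparing the two.
- **Hold:** the wrist force was about 8 N, and the arm's pose was steady over the last readings.
- **Other items:** I never commanded the gripper towards the mug, stapler or mouse, and in the pictures the pointer stayed clear of the fingers. I did not re-measure their positions at the end.

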